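# Clip a relay module onto the rail of a fume-cupboard control panel

### The arm

A 7-joint arm with a two-finger parallel gripper is mounted at the origin on the work surface. World frame = base frame: x ahead of the robot, y to its left, z up, the work surface at z = 0. Lengths are in m, angles in rad, forces in N, time in s.
With the tool pointing down it reaches from about 0.425 to 0.975 m from the base axis. Payload 16.7 kg.
Tool frame: the origin (TCP) lies midway between the tips of the shut fingers; the grasp point (between the pads) lies 19 mm behind it; z points along the fingers, x is the direction in which the jaws open and shut, and the axes are right-handed (so a half turn about z gives the same grasp; the last joint's range is limited). The gripper opens to 85 mm and grips with 20 to 120 N. Pads are 22 mm wide; open, the fingers measure 114 mm over their backs; the gripper's body (76 mm by 85 mm) begins 54 mm behind the grasp point. The pads swing forward as they close: fully open they stand 13 mm farther back than shut.
Start: joints at [1.095, 0.426, 0.074, 1.606, -0.034, 1.111, -0.067], TCP at [0.216, -0.639, 0.231] pointing down, gripper open.
Joint ranges: [-2.85, 2.85], [-0.5, 2.14], [-1.23, 1.37], [0.21, 2.46], [-1.02, 4.16], [0.16, 2.05], [-2.73, 2.73]. Speed limits (rad/s): [1.89, 1.89, 2.39, 2.39, 3.01, 3.01, 3.01].

### API

Orientations are given as a 3x3 rotation matrix whose columns are the frame's x, y, z axes.
In Python, from rig import observe, get_image, camera_params, close_job gives the robot as it stands.
- The arm moves only by the tool jog_arm, never from a script. Its argument "commands" is a list of rows, each a list of 7 numbers: the opening, from 0 (shut) to 1 (fully open), then the shift along the tool's x, y, z in m, then the turn, a rotation vector about the tool's x, y, z in rad. A call has 1 to 8 rows; each row is the pose to reach, as a shift and turn from the pose commanded when the call began, along the tool's axes at that moment; what a row does not reach only later rows make up. A row lasts 1/10 s, in which the tool goes at most 50 mm and 8.59 degrees, less where a joint would pass 70% of its speed; a pose out of reach is approached as far as the arm can. A call with a gripper value outside its range is refused whole. The fingers move at their own pace and stop on an object; "grip_force" is the grip in N (left out, the last holds). Time passes only in rows, so rows that repeat a pose let the fingers close. It gives the time, the measured TCP pose, the force and the opening at its end, in the units of the state.
- observe(): the state, without advancing time (a new reading comes with each control period).
- get_image(name): name is "scene" or "top"; returns (picture, depth): 400x640x3 uint8, red, green, blue; 400x640 float32, m along the optical axis (not along the pixel's ray), 0 where there is no reading.
- camera_params(name): a dict with "fov_y" (degrees; the focal length in pixels is half the picture's height over the tangent of half this angle, whatever the lens; pixels are square), "cx", "cy" (the principal point, pixels), "R" (3x3) and "t" (3): a world point X has camera coordinates R X + t. Camera axes: x right, y down, z forward; pixel columns grow to the right and rows downward; lengths in m; the calibration is good to about 2 mm. A picture is of the moment at which its call begins. camera_params takes no time and is no camera call.
- close_job(): hands the job in, once; it reports no verdict.
The state is a dict: "time_s": time; "joints": joint angles; "joint_vel": joint speeds; "effort": joint torques, N m; "ee_pos": TCP position; "tcp_rot": TCP orientation; "wrist_force": force on the tool from outside, world axes, zero at the start; "ft_torque": the same for the moment, N m; "width": finger opening in m.
Only numpy, scipy, OpenCV 4.12 (cv2) and the standard library are available. Lean on these libraries where they do the work, as an engineer would, in place of code of your own. Each camera call takes 0.05 s, during which the arm holds its last target. There are 200 camera calls.

### The job

Pick up the loose relay module standing on the bench and clip it onto the free stretch of the control panel's rail: with the module tilted, hook its rigid lip under the rail edge farther from the robot and push it home, then rock it down until its sprung foot clicks under the other edge and it sits flat on the rail. Work gently, feeling for contact: never load the panel or rail with more than about 35 newtons. Let go of the module and leave everything else on the bench where it stands.

Things in the scene. Friction and masses are not known exactly. Their poses are not given: they have to be found in the camera images.
- module: the loose relay module, 0.18 kg: grey plastic housing, x -32 to 32, y -15 to 15, z 18 to 73 mm, flat underside at z = 18. Origin: centre of its lowest face (z = 0), z up; it starts upright on the bench. Rigid lip under its -x end (starts away from the robot), black sprung foot under its +x end. Grip it by the plain sides y = +-15. Clipped, its origin is 12 mm above the panel's underside.
- top (a point): centre of the flat top of the module's housing, (0, 0, 73) mm in the module; pushing down near its +x end (x about 25) rocks the foot end down; the lip has some play, so a last light push over the rail (x about 10) seats the module flat
- lip (a point): tip of the module's rigid lip, upper edge, (-16, 0, 11) mm in the module. The lip is an L 26 mm wide: leg x -26 to -20, z 0 to 18 mm; toe x -20 to -16, z 7 to 11. The throat between toe and housing underside is 7 mm high and 4 mm deep, for the 3 mm rail flange, and takes it at tilts up to about 0.6 rad. Home, the rail's edge touches the leg at x = -20.
- tooth (a point): tip of the sprung foot's tooth, (16, 0, 10) mm in the module when sprung in. Foot: 24 mm wide, z 0 to 17, outside x to 26; below the tip a slope runs out to x = 20.5 at z = 0, by which the rail edge pushes the foot out; above the tip a 45 deg slope to x = 20.5, z = 14.5 grips under the flange. A tab 16 mm wide sticks out to x = 42 at z 12 to 17.
- foot (a joint): outward travel (module +x) of the sprung foot, m: 0 = sprung in, stop at 0.007. Spring 1200 N/m, 3.6 N at 0. With the lip home the foot rests on the other rail edge at a tilt of 0.3 to 0.4 rad (and stays so if let go); about 2 to 8 N of push down near the +x end of the top then clicks it in (three times more nearer the middle); it reads about 0 again once clicked
- panel: control panel fixed on the bench: aluminium plate 170 (x) by 320 (y) by 4 mm, origin at the centre of its underside, z up; its -x side is the far side from the robot. A steel top-hat rail 300 mm long runs along its y. Other modules fixed on the rail reach x +-48 and z 76 mm. A cable duct 36 mm high stands at x 63 to 85. The lip goes on the rail's -x edge, the foot on its +x edge.
- gap (a point): middle of the rail's free stretch, nominal, (0, 11, 30) mm in the panel, level with the rail's top; 66 mm free either way along y. But the rail is screwed through slots: its true centre line, parallel to y, lies up to 16 mm either side of this in the panel's x. That offset is not measured: feel or see it.
- edge (a point): nominal top of the rail's -x edge in the free stretch, (-20, 11, 30) mm in the panel; the true edge is up to 16 mm off in x, as the gap says. Rail section: two flanges z 27 to 30 mm, outer edges at x = +-20 from the rail's centre line, each overhanging by 10 mm the 20 mm wide channel between; below the flanges it is open down to the plate (z = 4).
- spare: bystander: small steel and copper transformer, 60 x 42 x 38 mm, origin at the centre of its underside; it may stand where the module could have stood
- screwdriver: bystander: screwdriver 180 mm long lying along x between panel and module, up to about 30 mm high
- cup: bystander: yellow plastic cup, 72 mm across, 95 mm high, origin under its centre
- jar: bystander: small glass jar, 56 mm across, 65 mm high, origin under its centre
There are look-alikes about, which are no part of the job. What is shaped like the module but red is not meant.

How it is judged:
By the outcome, as a careful person would: the job done as asked, in the order asked, and still so for the second after the job is handed in, with the robot touching nothing.
It also fails if it takes over 51 s, if anything falls off the work surface, if the arm or the gripper's body presses on something with over 40 N, if the wrist force passes 120 N, or if a joint passes its speed limit or range.

## Working session

There is one attempt and no reset: what is moved stays moved. The work goes in short steps, Python scripts to look and compute and a tool call to move; the robot and the scene stay as the last step left them, time stands still between calls to the robot, and variables do not carry over. Pictures are saved under pics/ and viewed, about 8 in all and at most 12, crops included, and the job is handed in when it is done.

Besides the shell and the picture viewer there is one more tool, called after "Emit:" in YAML: its name, and indented under it one key for each argument. jog_arm: Moves the arm, as the interface text tells. Its arguments: {"type":"object","properties":{"commands":{"type":"array","items":{"type":"array","items":{"type":"number"}}},"grip_force":{"type":"number"}},"required":["commands"]}

```bash
mkdir -p pics; cat > h.py <<'E'
import numpy as np, cv2, os
from rig import observe, get_image, camera_params, close_job
def grab(n,tag):
    im,d=get_image(n); cv2.imwrite(f'pics/{tag}.png',im[:,:,::-1]); np.savez(f'{tag}.npz',im=im,d=d); return im,d
def world(n,d):
    p=camera_params(n); f=200/np.tan(np.radians(p['fov_y'])/2)
    v,u=np.mgrid[0:400,0:640]
    c=np.stack([(u-p['cx'])/f*d,(v-p['cy'])/f*d,d],-1)
    W=(c-np.array(p['t']))@np.array(p['R']); W[d==0]=np.nan; return W
E
python3 - <<'E'
from h import *
for n in('scene','top'):
    im,d=grab(n,n+'0'); p=camera_params(n); print(n,{k:np.round(v,3).tolist() for k,v in p.items()})
    W=world(n,d); np.save(n+'0W.npy',W)
print(observe())
a=cv2.imread('pics/scene0.png');b=cv2.imread('pics/top0.png')
E
```

```text
scene {'fov_y': 57.201, 'cx': 323.746, 'cy': 200.885, 'R': [[-0.163, 0.987, 0.003], [0.758, 0.127, -0.64], [-0.632, -0.102, -0.769]], 't': [-0.013, -0.343, 1.056]}
top {'fov_y': 53.191, 'cx': 312.475, 'cy': 194.639, 'R': [[0.019, -0.999, -0.033], [-0.983, -0.012, -0.183], [0.183, 0.036, -0.982]], 't': [0.096, 0.542, 0.913]}
{'time_s': 0.1, 'joints': array([ 1.09549164,  0.42663921,  0.0738355 ,  1.60652998, -0.03411414,
        1.11082225, -0.06711226]), 'joint_vel': array([-0.00057121, -0.00198084, -0.00106071,  0.00043716,  0.00069993,
       -0.000187  ,  0.00026445]), 'effort': array([ 8.24848947e-03, -9.51531315e+01,  3.77155557e+00, -4.64405608e+01,
        1.98064686e-02,  6.44332438e-03,  2.58436745e-05]), 'ee_pos': array([ 0.21592043, -0.6391448 ,  0.23070603]), 'tcp_rot': array([[ 3.20038954e-01, -9.47404292e-01, -4.19110092e-04],
       [-9.47403700e-01, -3.20039224e-01,  1.06057838e-03],
       [-1.13892818e-03,  5.76400563e-05, -9.99999350e-01]]), 'wrist_force': array([ 0.27806876,  0.61531925, -0.32741713]), 'ft_torque': array([-0.00394426, -0.00343516,  0.05176254]), 'width': 0.08553644630690051}
```

View pics/scene0.png

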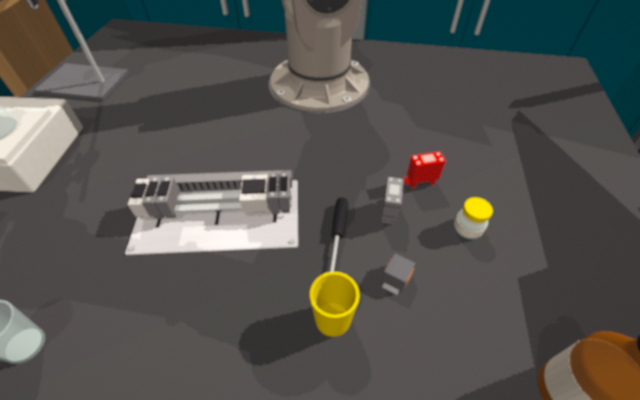

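View pics/top0.png

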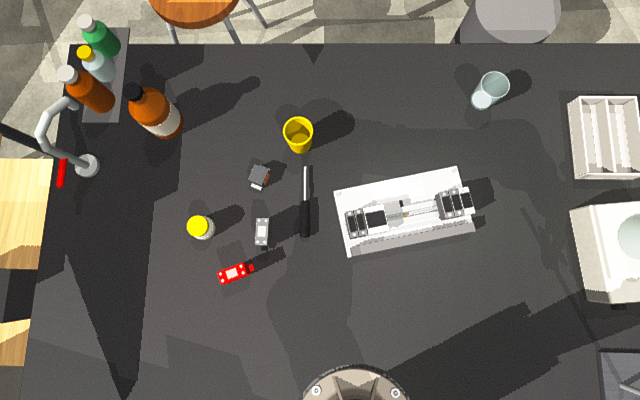

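Top view: the candidates are a grey module at (262,231), a red look-alike at (235,272) and the transformer at (259,175). The grey one is the module. The panel is centred near (405,210), and the screwdriver lies at (305,200). I'll check the choice in a close crop and measure.

```bash
python3 - <<'E'
from h import *
im=cv2.imread('pics/top0.png'); s=cv2.imread('pics/scene0.png')
a=cv2.resize(im[160:265,330:485],None,fx=4,fy=4,interpolation=cv2.INTER_CUBIC)[:420,:620]
b=cv2.resize(im[200:265,225:285],None,fx=3,fy=3,interpolation=cv2.INTER_CUBIC)
c=cv2.resize(s[170:230,370:430],None,fx=3,fy=3,interpolation=cv2.INTER_CUBIC)
o=np.zeros((600,800,3),np.uint8); o[:a.shape[0],:a.shape[1]]=a; o[:b.shape[0],620:620+b.shape[1]]=b; o[200:200+c.shape[0],620:620+c.shape[1]]=c
e=cv2.resize(s[165:255,125:305],None,fx=2,fy=2,interpolation=cv2.INTER_CUBIC); o[420:600,:360]=e
cv2.imwrite('pics/crop1.png',o)
for n in('top','scene'):
    W=np.load(n+'0W.npy')
    if n=='top':
        m=np.zeros((400,640),bool);m[205:262,245:282]=1
        pm=np.zeros((400,640),bool);pm[150:265,320:500]=1
    else:
        m=np.zeros((400,640),bool);m[165:230,376:405]=1
        pm=np.zeros((400,640),bool);pm[160:260,120:305]=1
    z=W[...,2]
    bench=W[pm&(abs(z)<.01)]; print(n,'bench/plate hist',np.histogram(z[pm&(z>-.01)&(z<.1)],bins=np.arange(-.008,.1,.004)))
    t=m&(z>.06)&(z<.085); P=W[t]; print('mod top',t.sum(),P.mean(0),P[:,2].std(), cv2.minAreaRect((P[:,:2]*1000).astype(np.float32)))
    print('mod z hist',np.histogram(z[m],bins=np.arange(-.01,.1,.01)))
E
```

```text
top bench/plate hist (array([ 242, 6621, 7488, 2005,   43,   96,  181,   38,   99,  477,  751,
        504,   28,   17,   30,   27,   30,   41,  283,  756,  686,  178,
          3,    0,    0,    0,    0]), array([-0.008, -0.004,  0.   ,  0.004,  0.008,  0.012,  0.016,  0.02 ,
        0.024,  0.028,  0.032,  0.036,  0.04 ,  0.044,  0.048,  0.052,
        0.056,  0.06 ,  0.064,  0.068,  0.072,  0.076,  0.08 ,  0.084,
        0.088,  0.092,  0.096,  0.1  ]))
mod top 367 [0.4491169  0.22033502 0.07231923] 0.0026934172683353076 ((449.5610656738281, 221.10690307617188), (29.980297088623047, 64.31396484375), 88.5176773071289)
mod z hist (array([931, 694,  34,  19,  10,  24,  22,  39, 328,   0]), array([-0.01,  0.  ,  0.01,  0.02,  0.03,  0.04,  0.05,  0.06,  0.07,
        0.08,  0.09]))
scene bench/plate hist (array([   1, 2045, 6006, 4243,   88,  144,  292,  269,  201,  820,  526,
        592,  138,  139,  147,  147,  165,  161,  295,  837,  894,  283,
          0,    0,    0,    0,    0]), array([-0.008, -0.004,  0.   ,  0.004,  0.008,  0.012,  0.016,  0.02 ,
        0.024,  0.028,  0.032,  0.036,  0.04 ,  0.044,  0.048,  0.052,
        0.056,  0.06 ,  0.064,  0.068,  0.072,  0.076,  0.08 ,  0.084,
        0.088,  0.092,  0.096,  0.1  ]))
mod top 485 [0.45414802 0.21996603 0.07204873] 0.003338794260208246 ((448.4508361816406, 220.3376922607422), (30.31427574157715, 65.34111022949219), 88.82513427734375)
mod z hist (array([462, 679,  20,  51,  64,  59,  60,  73, 412,   0]), array([-0.01,  0.  ,  0.01,  0.02,  0.03,  0.04,  0.05,  0.06,  0.07,
        0.08,  0.09]))
```

View pics/crop1.png

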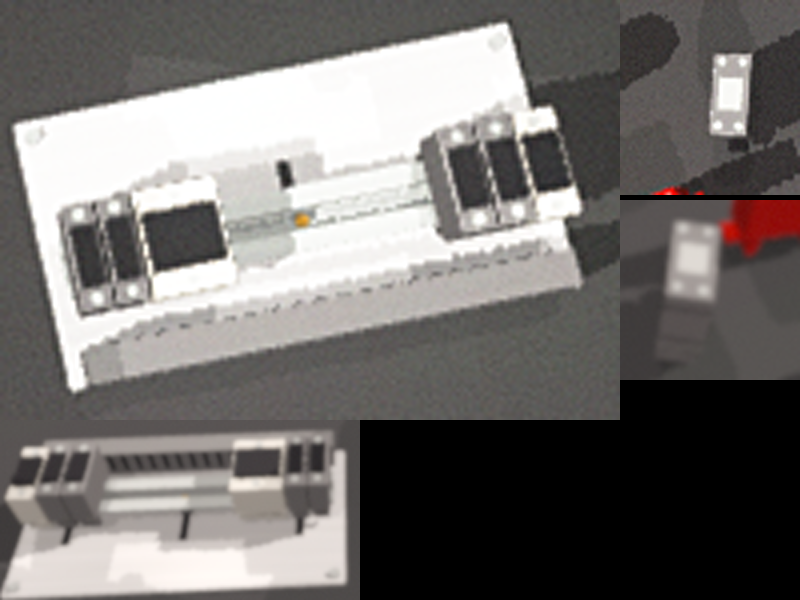

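The close crop at top (262,231) shows a grey housing with a dark tab on the robot side, so it is the right one. The panel's free stretch runs between crop px (235,220) and (425,180). Next I'll fit the panel and rail.

```bash
cat > rail.py <<'E'
from h import *
def ray(n,uv,z):
    p=camera_params(n); f=200/np.tan(np.radians(p['fov_y'])/2);R=np.array(p['R']);t=np.array(p['t'])
    d=np.array([(uv[0]-p['cx'])/f,(uv[1]-p['cy'])/f,1])@R; c=-t@R
    return c+d*(z-c[2])/d[2]
C=[ray('top',(330+u/4-.375,160+v/4-.375),.004) for u,v in[(14,124),(508,23),(584,286),(72,392)]]
for c in C: print(np.round(c,4))
A,B,D,E=C
print('sizes',np.linalg.norm(A-B),np.linalg.norm(A-E),np.linalg.norm(B-D))
# panel -x side = A(+y) B(-y) far edge; +y axis = A-B
yv=(A-B)[:2]; 
P=[];W={n:np.load(n+'0W.npy') for n in('top','scene')}
yaw0=np.arctan2(-yv[0],yv[1]); print('panel y axis yaw',np.degrees(yaw0))
o=np.mean([c[:2] for c in C],0); print('centre',o)
# frame: panel x is toward the robot: ex = R90 of y: x = (y rotated -90)
ey=yv/np.linalg.norm(yv); ex=np.array([ey[1],-ey[0]]); print(ex,ey)
E
python3 - <<'E'
from rail import *
E
```

```text
[0.5604 0.0538 0.004 ]
[ 0.6295 -0.259   0.004 ]
[ 0.463  -0.2974  0.004 ]
[0.393  0.0167 0.004 ]
sizes 0.32036369507774415 0.17145595861983826 0.1708958998101367
panel y axis yaw 12.461433275351556
centre [ 0.51143955 -0.12146283]
[0.97644147 0.2157824 ] [-0.2157824   0.97644147]
```

```bash
cat >> rail.py <<'E'
xp,yp=-ex,-ey
def topanel(w,o=o): q=w[...,:2]-o; return q@xp,q@yp,w[...,2]
E
python3 - <<'E'
from rail import *
for n in W:
    x,y,z=topanel(W[n])
    g=(abs(y-.011)<.05)&(abs(x)<.09)
    print(n)
    for lo in np.arange(-.05,.062,.004):
        k=g&(x>=lo)&(x<lo+.004); 
        a=[np.nanmedian(z[k&(s*(y-.011)>0)])*1000 if (k&(s*(y-.011)>0)).any() else -1 for s in(-1,1)]
        print('%4d: %.1f %.1f'%(lo*1000,*a),end=' | ')
    # edge: far flange via per-column transitions
    k=g&(z>.022)&(z<.036)&(abs(x)<.055)
    print()
    yy=y[k];xx=x[k]
    for q in(-.04,-.02,0,.02,.04):
        s=abs(yy-.011-q)<.01; print(q,len(xx[s]),np.percentile(xx[s]*1000,[2,5,50,95,98]).round(1))
    k=(z>.06)&(z<.09)&(abs(x)<.06)
    for s in(-1,1):
        m=k&(s*(y-.011)>.03)&(abs(y)<.16); print('neighbour inner',s,np.percentile(s*y[m],[.5,2])*s, 'x range',np.percentile(x[m],[1,99]), 'z',np.median(z[m]))
E
```

```text
[0.5604 0.0538 0.004 ]
[ 0.6295 -0.259   0.004 ]
[ 0.463  -0.2974  0.004 ]
[0.393  0.0167 0.004 ]
sizes 0.32036369507774415 0.17145595861983826 0.1708958998101367
panel y axis yaw 12.461433275351556
centre [ 0.51143955 -0.12146283]
[0.97644147 0.2157824 ] [-0.2157824   0.97644147]
top
 -50: 3.4 3.7 |  -46: 3.6 3.6 |  -41: 3.4 3.1 |  -37: 3.8 3.7 |  -33: 3.7 3.6 |  -29: 3.4 3.3 |  -25: 4.2 3.4 |  -21: 3.4 3.8 |  -17: 3.5 4.1 |  -13: 3.7 4.6 |   -9: 29.1 28.9 |   -5: 29.5 29.6 |   -1: 29.3 29.7 |    2: 28.6 28.6 |    6: 16.8 17.1 |   10: 17.0 16.8 |   14: 17.3 16.9 |   18: 29.0 29.1 |   22: 29.9 29.7 |   26: 29.1 29.7 |   30: 5.2 4.8 |   34: 3.5 3.8 |   38: 4.2 3.9 |   42: 3.1 3.7 |   46: 4.2 3.6 |   50: 2.9 3.2 |   54: 3.6 3.7 |   58: 5.7 4.8 | 
-0.04 91 [-7.6 -6.9  4.9 30.4 31.5]
-0.02 93 [-7.8 -6.9  5.  30.9 31.5]
0 91 [-7.4 -6.7  4.9 30.5 31. ]
0.02 91 [-7.5 -6.6  4.9 30.2 31.3]
0.04 89 [-7.6 -6.9  4.8 30.8 31.4]
neighbour inner -1 [-0.05685914 -0.0584862 ] x range [-0.01920138  0.04367941] z 0.07140098140797771
neighbour inner 1 [0.07538745 0.07584712] x range [-0.01928842  0.0435
[... 184 characters left out ...]
.7 4.4 |   -9: 5.9 4.8 |   -5: 6.2 27.8 |   -1: 28.9 18.0 |    2: 15.5 22.4 |    6: 4.6 4.6 |   10: 3.8 3.9 |   14: 18.0 18.2 |   18: 23.4 23.3 |   22: 30.2 30.3 |   26: 30.3 30.4 |   30: 30.2 30.3 |   34: 28.7 29.4 |   38: -1.0 -1.0 |   42: -1.0 -1.0 |   46: -1.0 -1.0 |   50: -1.0 -1.0 |   54: 5.7 5.5 |   58: 4.5 4.4 | 
-0.04 131 [-6.9 -6.4 20.  31.1 31.6]
-0.02 144 [-6.6 -6.3 19.9 31.5 32.7]
0 136 [-7.3 -6.7 20.4 31.6 33.7]
0.02 136 [-7.1 -5.8 19.8 31.7 32.1]
0.04 148 [-6.7 -6.6 20.1 31.9 32.5]
neighbour inner -1 [-0.05642164 -0.05810363] x range [-0.01940821  0.04435039] z 0.07175455038505428
neighbour inner 1 [0.07590184 0.07623837] x range [-0.0196843   0.04345845] z 0.07208167484628664
```

```bash
cat > j.py <<'E'
import contextlib,io,sys
from scipy.spatial.transform import Rotation as Ro
with contextlib.redirect_stdout(io.StringIO()):
    from rail import *
def Rt(head,tilt=0):
    """tool rot: x along heading (deg), z down; tilt>0: module +x end up"""
    h=np.radians(head); x=np.array([np.cos(h),np.sin(h),0]); z=np.array([0,0,-1.]); y=np.cross(z,x)
    return np.stack([x,y,z],1)@Ro.from_rotvec([-tilt,0,0]).as_matrix()
def jog(p,R,p0=None,R0=None):
    s=observe(); p0=s['ee_pos'] if p0 is None else p0; R0=s['tcp_rot'] if R0 is None else R0
    return np.round(np.r_[R0.T@(np.array(p)-p0),Ro.from_matrix(R0.T@R).as_rotvec()],4).tolist()
def st():
    s=observe(); print('t',s['time_s'],'p',s['ee_pos'].round(4),'F',s['wrist_force'].round(1),'w',round(s['width'],4)); return s
OFF=.0121; GY=.0100
def pan(x,y,z): return np.r_[o+xp*(x+OFF)+yp*y,z]   # x from rail centre line
def tcp_for(mod_origin,tilt,g=(0,0.033)):
    """tcp world position for module origin (x from rail cl,y,z over bench), grasp tcp at module (x,z)=g"""
    c,s=np.cos(tilt),np.sin(tilt)   # +x end up: module x -> (c, s), z -> (-s, c)
    return pan(mod_origin[0]+g[0]*c-g[1]*s,mod_origin[1],mod_origin[2]+g[0]*s+g[1]*c)
HP=np.degrees(np.arctan2(yp[1],yp[0]))
E
python3 - <<'E'
from j import *
s=st();R=Rt(-91.5)
print(jog([.52,-.25,.25],R)); print(jog([.449,.2207,.15],R,np.array([.52,-.25,.25]),R)); print(HP)
# tilt sign check: module +x (=tool y) should point up
print(Rt(HP,.3)[:,1])
E
```

```text
t 0.1 p [ 0.2159 -0.6391  0.2307] F [ 0.3  0.6 -0.3] w 0.0855
[-0.2714, -0.4126, -0.019, 0.0003, 0.0011, 0.352]
[-0.4687, 0.0833, 0.1, 0.0, 0.0, 0.0]
-77.53856672464845
[-0.93283017 -0.2061448   0.29552021]
```

Emit:
jog_arm:
  commands:
    - [0.8,-0.271,-0.413,-0.019,0,0.001,0.352]
    - [0.8,-0.271,-0.413,-0.019,0,0.001,0.352]
    - [0.8,-0.271,-0.413,-0.019,0,0.001,0.352]
    - [0.8,-0.271,-0.413,-0.019,0,0.001,0.352]
    - [0.8,-0.271,-0.413,-0.019,0,0.001,0.352]
    - [0.8,-0.271,-0.413,-0.019,0,0.001,0.352]
    - [0.8,-0.271,-0.413,-0.019,0,0.001,0.352]
    - [0.8,-0.271,-0.413,-0.019,0,0.001,0.352]

```text
time_s: 0.9
ee_pos: [0.4614, -0.3254, 0.2466]
tcp_rot: [[-0.026, -1.0, 0.0], [-1.0, 0.026, -0.001], [0.001, -0.0, -1.0]]
wrist_force: [0.9, 0.5, -0.5]
width: 0.0683
```

```bash
python3 - <<'E'
from j import *
s=st();print(jog([.449,.2207,.15],Rt(-91.5)))
E
```

```text
t 0.9 p [ 0.4614 -0.3254  0.2466] F [ 0.9  0.5 -0.5] w 0.0683
[-0.5456, 0.0268, 0.0961, -0.0001, -0.0009, -0.0002]
```

Emit:
jog_arm:
  commands:
    - [0.8,-0.546,0.027,0.05,0,-0.001,0]
    - [0.8,-0.546,0.027,0.05,0,-0.001,0]
    - [0.8,-0.546,0.027,0.05,0,-0.001,0]
    - [0.8,-0.546,0.027,0.05,0,-0.001,0]
    - [0.8,-0.546,0.027,0.05,0,-0.001,0]
    - [0.8,-0.546,0.027,0.08,0,-0.001,0]
    - [0.8,-0.546,0.027,0.096,0,-0.001,0]
    - [0.8,-0.546,0.027,0.096,0,-0.001,0]

```text
time_s: 1.7
ee_pos: [0.451, 0.0694, 0.189]
tcp_rot: [[-0.027, -1.0, 0.001], [-1.0, 0.027, 0.0], [-0.0, -0.001, -1.0]]
wrist_force: [0.9, -0.1, 0.3]
width: 0.0683
```

```bash
python3 - <<'E'
from j import *
s=st();print(jog([.449,.2207,.13],Rt(-91.5)))
E
```

```text
t 1.7 p [0.451  0.0694 0.189 ] F [ 0.9 -0.1  0.3] w 0.0683
[-0.1512, 0.0061, 0.059, -0.0009, 0.0001, -0.0004]
```

Emit:
jog_arm:
  commands:
    - [0.8,-0.151,0.006,0.059,-0.001,0,0]
    - [0.8,-0.151,0.006,0.059,-0.001,0,0]
    - [0.8,-0.151,0.006,0.059,-0.001,0,0]
    - [0.8,-0.151,0.006,0.059,-0.001,0,0]
    - [0.8,-0.151,0.006,0.059,-0.001,0,0]
    - [0.8,-0.151,0.006,0.059,-0.001,0,0]

```text
time_s: 2.3
ee_pos: [0.4494, 0.2178, 0.1301]
tcp_rot: [[-0.026, -1.0, -0.001], [-1.0, 0.026, -0.001], [0.001, 0.001, -1.0]]
wrist_force: [0.7, -0.8, -0.6]
width: 0.0683
```

```bash
python3 - <<'E'
from j import *
s=st();print(jog([.449,.2207,.034],Rt(-91.5)))
im,d=grab('scene','s1')
cv2.imwrite('pics/s1c.png',cv2.resize(im[100:260,320:480,::-1],None,fx=3,fy=3,interpolation=cv2.INTER_CUBIC))
E
```

```text
t 2.3 p [0.4494 0.2178 0.1301] F [ 0.7 -0.8 -0.6] w 0.0683
[-0.0029, 0.0003, 0.0961, 0.0013, -0.0006, -0.0003]
```

View pics/s1c.png

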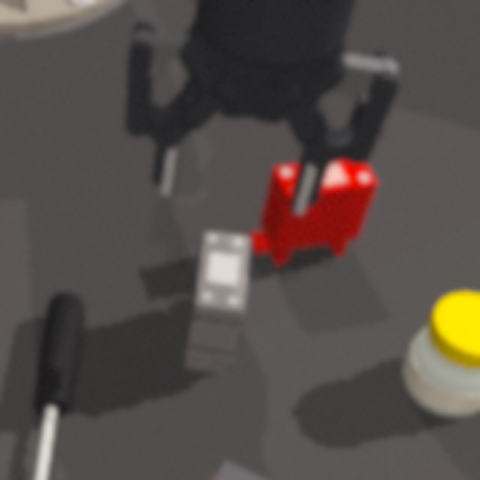

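The fingers straddle the grey module at (225,275) in the crop. The red look-alike's tab is close, at (262,243). I'll check its clearance from the +y finger.

```bash
python3 - <<'E'
from j import *
for n in('top','scene'):
    z=np.load(n+'0.npz');im=z['im'].astype(int);w=np.load(n+'0W.npy')
    r=(im[...,0]>90)&(im[...,1]<60)&(im[...,2]<60)&(w[...,2]>.006)&(w[...,0]<.6)&(w[...,0]>.2)&(abs(w[...,1]-.25)<.15)
    P=w[r]; print(n,len(P),P.min(0).round(3),P.max(0).round(3))
    i=P[:,0].argsort()[-5:];print(P[i].round(3).tolist())
    m=(w[...,0]>.405)&(w[...,0]<.52)&(w[...,1]>.17)&(w[...,1]<.275)&(w[...,2]>.012)
    Q=w[m]; print('stuff near, y pct',np.percentile(Q[:,1],[0,1,99,100]).round(3))
E
```

```text
top 311 [0.327 0.225 0.007] [0.58  0.319 0.076]
[[0.377, 0.264, 0.07], [0.377, 0.262, 0.065], [0.377, 0.262, 0.054], [0.574, 0.227, 0.01], [0.58, 0.225, 0.007]]
stuff near, y pct [0.205 0.206 0.236 0.236]
scene 756 [0.335 0.247 0.007] [0.377 0.32  0.075]
[[0.376, 0.262, 0.071], [0.376, 0.262, 0.065], [0.376, 0.262, 0.062], [0.376, 0.261, 0.045], [0.377, 0.263, 0.024]]
stuff near, y pct [0.205 0.205 0.235 0.236]
```

Emit:
jog_arm:
  commands:
    - [0.8,-0.003,0,0.05,0.001,0,0]
    - [0.8,-0.003,0,0.096,0.001,0,0]
    - [0.8,-0.003,0,0.096,0.001,0,0]
    - [0.8,-0.003,0,0.096,0.001,0,0]

```text
time_s: 2.75
ee_pos: [0.4496, 0.2208, 0.035]
tcp_rot: [[-0.027, -1.0, -0.001], [-1.0, 0.027, -0.001], [0.001, 0.001, -1.0]]
wrist_force: [-0.1, 0.3, 1.1]
width: 0.0685
```

Emit:
jog_arm:
  commands:
    - [0.2,0,0,0,0,0,0]
    - [0.2,0,0,0,0,0,0]
    - [0.2,0,0,0,0,0,0]
    - [0.2,0,0,0,0,0,0]
    - [0.2,0,0,0,0,0,0]
  grip_force: 60

```text
time_s: 3.25
ee_pos: [0.4505, 0.2219, 0.036]
tcp_rot: [[-0.027, -1.0, 0.003], [-1.0, 0.027, 0.001], [-0.001, -0.003, -1.0]]
wrist_force: [-1.8, -3.1, 17.8]
width: 0.0295
```

```bash
python3 - <<'E'
from j import *
s=st();print(s['tcp_rot'].round(4).tolist())
E
```

```text
t 3.25 p [0.4505 0.2219 0.036 ] F [-1.8 -3.1 17.8] w 0.0295
[[-0.0266, -0.9996, 0.0028], [-0.9996, 0.0266, 0.0006], [-0.0007, -0.0028, -1.0]]
```

Emit:
jog_arm:
  commands:
    - [0.2,0,0,-0.01,0,0,0]
    - [0.2,0,0,-0.05,0,0,0]
    - [0.2,0,0,-0.1,0,0,0]
    - [0.2,0,0,-0.144,0,0,0]
    - [0.2,0,0,-0.144,0,0,0]
    - [0.2,0,0,-0.144,0,0,0]

```text
time_s: 3.85
ee_pos: [0.4498, 0.2217, 0.1798]
tcp_rot: [[-0.027, -1.0, 0.003], [-1.0, 0.027, 0.001], [-0.001, -0.003, -1.0]]
wrist_force: [0.0, -0.8, -3.0]
width: 0.0296
```

```bash
python3 - <<'E'
from j import *
s=st();p=tcp_for((-.005,GY,.13),.45,(-.0015,.036)); print(p,jog(p,Rt(HP,.45)))
E
```

```text
t 3.85 p [0.4498 0.2217 0.1798] F [ 0.  -0.8 -3. ] w 0.0296
[ 0.52327335 -0.12908896  0.16176365] [0.3487, -0.0827, 0.018, -0.4508, 0.0555, -0.2398]
```

Emit:
jog_arm:
  commands:
    - [0.2,0.03,-0.01,0,-0.05,0,-0.03]
    - [0.2,0.07,-0.02,0,-0.1,0.01,-0.06]
    - [0.2,0.12,-0.03,0,-0.2,0.02,-0.1]
    - [0.2,0.17,-0.05,0,-0.3,0.03,-0.15]
    - [0.2,0.22,-0.06,0,-0.4,0.05,-0.2]
    - [0.2,0.27,-0.07,0.01,-0.451,0.055,-0.24]
    - [0.2,0.32,-0.08,0.018,-0.451,0.055,-0.24]
    - [0.2,0.349,-0.083,0.018,-0.451,0.055,-0.24]

```text
time_s: 4.65
ee_pos: [0.5223, -0.1323, 0.1575]
tcp_rot: [[0.215, -0.876, -0.431], [-0.977, -0.194, -0.094], [-0.001, 0.441, -0.897]]
wrist_force: [0.3, -0.0, -0.7]
width: 0.0295
```

```bash
python3 - <<'E'
from j import *
s=st();p=tcp_for((-.005,GY,.13),.45,(-.0015,.036)); print(p,jog(p,Rt(HP,.45)))
im,d=grab('scene','s2');w=world('scene',d); np.save('s2W.npy',w)
cv2.imwrite('pics/s2c.png',cv2.resize(im[80:270,120:320,::-1],None,fx=3,fy=3,interpolation=cv2.INTER_CUBIC))
E
```

```text
t 4.65 p [ 0.5223 -0.1323  0.1575] F [ 0.3 -0.  -0.7] w 0.0295
[ 0.52327335 -0.12908896  0.16176365] [-0.0029, 0.0004, -0.0045, 0.0072, 0.0015, 0.0]
```

View pics/s2c.png

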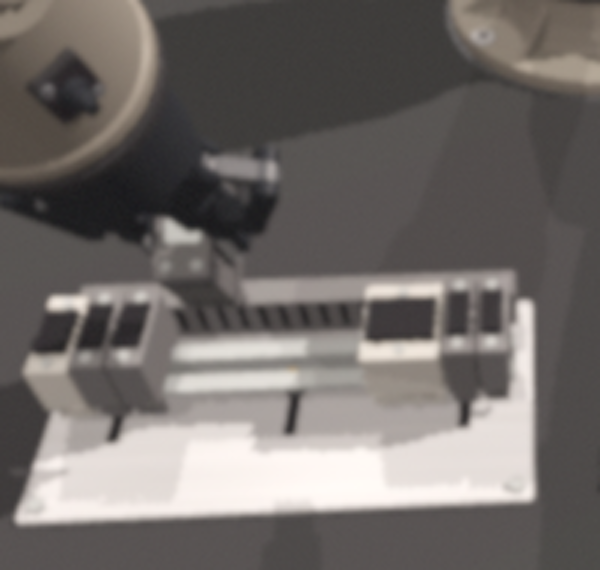

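The module is held tilted over the gap at crop px (195,265). The shift to the left is parallax. I'll check its pose in the hand from depth before lowering.

```bash
cat > inhand.py <<'E'
from j import *
def chk(n,w,g=(-.0015,.036)):
    s=observe();q=(w-s['ee_pos'])@s['tcp_rot']
    mx,my,mz=q[...,1]+g[0],q[...,0],g[1]-q[...,2]
    k=(abs(my)<.022)&(mz>-.005)&(mz<.08)&(mx<-.02)&(mx>-.045)
    print(n,k.sum()); 
    f=k&(mz>.025)&(mz<.065); print('end face x (-32):',np.nanmedian(mx[f])*1000,'slope x vs z',np.polyfit(mz[f],mx[f],1)[0] if f.sum()>5 else 0,'y rng',np.percentile(my[f],[2,98])*1000)
    t=(abs(my)<.012)&(mx<-.015)&(mx>-.03)&(abs(mz-.073)<.008); print('top z (73):',np.nanmedian(mz[t])*1000,t.sum())
E
python3 - <<'E'
from inhand import *
chk('scene',np.load('s2W.npy'))
s=st()
for z in(.06,.05):
  print(jog(tcp_for((-.014,GY,z),.45,(-.0015,.036)),Rt(HP,.45)))
E
```

```text
scene 400
end face x (-32): -32.09209999955901 slope x vs z -0.005084575131997115 y rng [-20.84009297   8.05916031]
top z (73): 72.599501092637 122
t 4.7 p [ 0.5219 -0.1389  0.1578] F [-0.9 -7.8 -2.4] w 0.0295
[-0.0096, -0.0403, 0.0538, 0.0078, 0.0006, -0.0069]
[-0.0096, -0.0447, 0.0628, 0.0078, 0.0006, -0.0069]
```

Emit:
jog_arm:
  commands:
    - [0.2,0,0,0,0,0,0]
    - [0.2,0,0,0,0,0,0]

```text
time_s: 4.9
ee_pos: [0.5226, -0.1288, 0.1592]
tcp_rot: [[0.216, -0.877, -0.429], [-0.976, -0.195, -0.094], [-0.002, 0.439, -0.898]]
wrist_force: [0.2, 0.7, -2.9]
width: 0.0297
```

```bash
python3 - <<'E'
from inhand import *
s=st()
for z in(.06,):
  print(jog(tcp_for((-.006,GY,z),.45,(-.0015,.036)),Rt(HP,.45)))
E
```

```text
t 4.9 p [ 0.5226 -0.1288  0.1592] F [ 0.2  0.7 -2.9] w 0.0297
[0.0006, -0.0311, 0.0599, 0.0046, 0.0012, 0.0012]
```

Emit:
jog_arm:
  commands:
    - [0.2,0.001,-0.01,0.02,0.005,0.001,0.001]
    - [0.2,0.001,-0.02,0.04,0.005,0.001,0.001]
    - [0.2,0.001,-0.031,0.06,0.005,0.001,0.001]
    - [0.2,0.001,-0.031,0.06,0.005,0.001,0.001]
    - [0.2,0.001,-0.031,0.06,0.005,0.001,0.001]
    - [0.2,0.001,-0.031,0.06,0.005,0.001,0.001]

```text
time_s: 5.5
ee_pos: [0.5256, -0.1295, 0.0937]
tcp_rot: [[0.216, -0.881, -0.422], [-0.976, -0.195, -0.095], [0.001, 0.432, -0.902]]
wrist_force: [0.0, 0.2, -1.5]
width: 0.0293
```

```bash
python3 - <<'E'
from inhand import *
im,d=grab('scene','s3');w=world('scene',d);chk('scene',w)
im2,d2=grab('top','t3');chk('top',world('top',d2))
s=st();print(jog(tcp_for((-.006,GY,.023),.45,(-.0015,.036)),Rt(HP,.45)))
a=cv2.resize(im[120:260,120:320,::-1],None,fx=3,fy=3,interpolation=cv2.INTER_CUBIC)
cv2.imwrite('pics/s3c.png',a)
E
```

```text
scene 283
end face x (-32): -30.34183845983543 slope x vs z -0.018747160951623997 y rng [-14.46492827  14.28894223]
top z (73): 72.15769619995261 124
top 0
  return np.nanmean(a, axis, out=out, keepdims=keepdims)
Traceback (most recent call last):
  File "inhand.py", line 7, in chk
    f=k&(mz>.025)&(mz<.065); print('end face x (-32):',np.nanmedian(mx[f])*1000,'slope x vs z',np.polyfit(mz[f],mx[f],1)[0] if f.sum()>5 else 0,'y rng',np.percentile(my[f],[2,98])*1000)
                                                                                                                                                        ~~~~~~~~~~~~~^^^^^^^^^^^^^^
IndexError: index -1 is out of bounds for axis 0 with size 0
```

```bash
python3 - <<'E'
from inhand import *
im=cv2.imread('pics/s3.png')
cv2.imwrite('pics/s3c.png',cv2.resize(im[120:260,120:320],None,fx=3,fy=3,interpolation=cv2.INTER_CUBIC))
s=st();print(s['tcp_rot'].round(3)[2],jog(tcp_for((-.007,GY,.023),.45,(-.0005,.036)),Rt(HP,.45)))
E
```

```text
t 5.6 p [ 0.5256 -0.1298  0.0937] F [ 0.5 -0.  -1.2] w 0.0291
[ 0.001  0.432 -0.902] [-0.0012, -0.0157, 0.0352, -0.0035, -0.0014, -0.0005]
```

View pics/s3c.png

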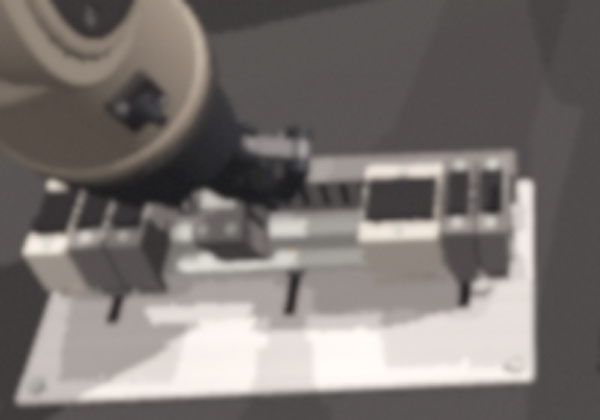

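The module is over the gap at crop (230,235), clear of both neighbours. Lowering it outside the far edge.

Emit:
jog_arm:
  commands:
    - [0.2,-0.001,-0.004,0.01,-0.003,-0.001,0]
    - [0.2,-0.001,-0.009,0.02,-0.003,-0.001,0]
    - [0.2,-0.001,-0.013,0.03,-0.003,-0.001,0]
    - [0.2,-0.001,-0.0157,0.0352,-0.003,-0.001,0]
    - [0.2,-0.001,-0.0157,0.0352,-0.003,-0.001,0]
    - [0.2,-0.001,-0.0157,0.0352,-0.003,-0.001,0]

```text
time_s: 6.2
ee_pos: [0.5237, -0.1293, 0.054]
tcp_rot: [[0.215, -0.879, -0.426], [-0.977, -0.194, -0.094], [-0.0, 0.436, -0.9]]
wrist_force: [-0.4, -0.1, -1.6]
width: 0.0295
```

```bash
cat > mp.py <<'E'
from inhand import *
def mp(g=(-.0005,.036)):
    s=st();R=s['tcp_rot'];tilt=np.arctan2(R[2,1],-R[2,2]);q=s['ee_pos'][:2]-o;c,sn=np.cos(tilt),np.sin(tilt)
    x,y,z=q@xp-OFF,q@yp,s['ee_pos'][2]
    print('tilt %.3f origin x %.1f y %.1f z %.1f'%(tilt,1e3*(x-g[0]*c+g[1]*sn),y*1e3,1e3*(z-g[0]*sn-g[1]*c)),'F panel xz',(s['wrist_force'][:2]@xp).round(1),s['wrist_force'][2].round(1),'M about tool x',(R.T@s['ft_torque']).round(2))
E
python3 - <<'E'
from mp import *
mp();print(jog(tcp_for((.0005,GY,.023),.45,(-.0005,.036)),Rt(HP,.45)))
E
```

```text
t 6.2 p [ 0.5237 -0.1293  0.054 ] F [-0.4 -0.1 -1.6] w 0.0295
tilt 0.451 origin x -6.3 y 10.3 z 21.8 F panel xz 0.4 -1.6 M about tool x [ 0.72 -0.04 -0.01]
[-0.0003, 0.0067, 0.0019, 0.0012, 0.0003, -0.0005]
```

Emit:
jog_arm:
  commands:
    - [0.2,0,0.002,0,0.001,0,0]
    - [0.2,0,0.005,0.001,0.001,0,0]
    - [0.2,0,0.0067,0.0019,0.001,0,0]
    - [0.2,0,0.0067,0.0019,0.001,0,0]
    - [0.2,0,0.0067,0.0019,0.001,0,0]

```text
time_s: 6.7
ee_pos: [0.5171, -0.1308, 0.0555]
tcp_rot: [[0.215, -0.879, -0.425], [-0.977, -0.194, -0.094], [0.0, 0.435, -0.901]]
wrist_force: [-0.1, 0.5, -1.6]
width: 0.0295
```

```bash
python3 - <<'E'
from mp import *
mp();print(jog(tcp_for((.0045,GY,.023),.45,(-.0005,.036)),Rt(HP,.45)))
E
```

```text
t 6.7 p [ 0.5171 -0.1308  0.0555] F [-0.1  0.5 -1.6] w 0.0295
tilt 0.450 origin x 0.5 y 10.4 z 23.3 F panel xz -0.0 -1.6 M about tool x [ 0.72 -0.01 -0.02]
[-0.0004, 0.0035, 0.002, -0.0002, 0.0001, -0.0006]
```

Emit:
jog_arm:
  commands:
    - [0.2,0,0.0018,0.001,0,0,0]
    - [0.2,0,0.0035,0.0019,0,0,0]
    - [0.2,0,0.0035,0.0019,0,0,0]
    - [0.2,0,0.0035,0.0019,0,0,0]

```text
time_s: 7.1
ee_pos: [0.5142, -0.1313, 0.0551]
tcp_rot: [[0.216, -0.88, -0.423], [-0.976, -0.194, -0.093], [0.0, 0.433, -0.902]]
wrist_force: [5.4, 0.7, -4.9]
width: 0.0295
```

```bash
python3 - <<'E'
from mp import *
mp();print(jog(tcp_for((.0065,GY,.023),.45,(-.0005,.036)),Rt(HP,.45)))
E
```

```text
t 7.1 p [ 0.5142 -0.1313  0.0551] F [ 5.4  0.7 -4.9] w 0.0295
tilt 0.448 origin x 3.4 y 10.2 z 22.9 F panel xz -5.4 -4.9 M about tool x [ 2.23  0.06 -0.05]
[-0.0002, 0.0028, 0.0013, -0.0025, -0.0001, -0.0002]
```

Emit:
jog_arm:
  commands:
    - [0.2,0,0.0006,-0.0013,0,0,0]
    - [0.2,0,0.0013,-0.0027,0,0,0]
    - [0.2,0,0.0013,-0.0027,0,0,0]

```text
time_s: 7.4
ee_pos: [0.5142, -0.1311, 0.057]
tcp_rot: [[0.216, -0.88, -0.422], [-0.976, -0.195, -0.093], [-0.0, 0.432, -0.902]]
wrist_force: [7.1, 1.0, -21.2]
width: 0.029
```

```bash
python3 - <<'E'
from mp import *
mp()
E
```

```text
t 7.4 p [ 0.5142 -0.1311  0.057 ] F [  7.1   1.  -21.2] w 0.029
tilt 0.447 origin x 3.3 y 10.0 z 24.8 F panel xz -7.2 -21.2 M about tool x [4.21 0.15 0.06]
```

The lip is hooked: the leg touched at home, and lifting was resisted with 21 N. Relaxing and rocking down to about 0.38.

```bash
python3 - <<'E'
from mp import *
# commanded estimate: use measured pose; print moves from measured
for x,z,t in((.0035,.0226,.445),(.0035,.0216,.40),(.0034,.0207,.36)):
    print(jog(tcp_for((x,GY,z),t,(-.0005,.036)),Rt(HP,t)))
E
```

```text
[0.0, -0.0007, 0.0021, 0.0021, 0.0004, 0.0002]
[0.0, 0.0005, 0.003, 0.0471, 0.0004, 0.0002]
[0.0, 0.0015, 0.0038, 0.0871, 0.0004, 0.0002]
```

Emit:
jog_arm:
  commands:
    - [0.2,0,-0.0017,0.0028,0,0,0]
    - [0.2,0,-0.0017,0.0028,0,0,0]
    - [0.2,0,-0.001,0.0032,0.024,0,0]
    - [0.2,0,-0.0005,0.0036,0.047,0,0]
    - [0.2,0,-0.0005,0.0036,0.047,0,0]
    - [0.2,0,-0.0005,0.0036,0.047,0,0]

```text
time_s: 8.0
ee_pos: [0.5126, -0.1319, 0.0551]
tcp_rot: [[0.215, -0.9, -0.38], [-0.977, -0.198, -0.084], [0.0, 0.389, -0.921]]
wrist_force: [5.5, 0.9, -6.8]
width: 0.0289
```

```bash
python3 - <<'E'
from mp import *
mp()
for x,z,t in((.0035,.0207,.36),(.0035,.0205,.34)):
    print(jog(tcp_for((x,GY,z),t,(-.0005,.036)),Rt(HP,t)))
E
```

```text
t 8.0 p [ 0.5126 -0.1319  0.0551] F [ 5.5  0.9 -6.8] w 0.0289
tilt 0.400 origin x 3.5 y 10.4 z 22.1 F panel xz -5.6 -6.8 M about tool x [ 2.39 -0.03  0.  ]
[-0.0004, 0.0009, 0.0013, 0.04, -0.0001, -0.0007]
[-0.0004, 0.0015, 0.0015, 0.06, -0.0001, -0.0007]
```

Emit:
jog_arm:
  commands:
    - [0.2,0,0.0005,0.0008,0.02,0,0]
    - [0.2,0,0.0009,0.0017,0.04,0,0]
    - [0.2,0,0.0009,0.0017,0.04,0,0]
    - [0.2,0,0.0009,0.0017,0.04,0,0]

```text
time_s: 8.4
ee_pos: [0.5113, -0.1322, 0.054]
tcp_rot: [[0.215, -0.914, -0.344], [-0.977, -0.201, -0.076], [0.001, 0.352, -0.936]]
wrist_force: [6.7, 2.0, -6.1]
width: 0.0294
```

```bash
python3 - <<'E'
from mp import *
mp()
for x,z,t in((.0035,.0202,.33),(.0035,.0205,.34)):
    print(jog(tcp_for((x,GY,z),t,(-.0005,.036)),Rt(HP,t)))
E
```

```text
t 8.4 p [ 0.5113 -0.1322  0.054 ] F [ 6.7  2.  -6.1] w 0.0294
tilt 0.360 origin x 3.5 y 10.4 z 20.5 F panel xz -6.9 -6.1 M about tool x [ 2.34 -0.02 -0.03]
[-0.0004, 0.001, 0.0002, 0.0298, -0.0003, -0.0008]
[-0.0004, 0.0007, -0.0001, 0.0198, -0.0003, -0.0008]
```

Emit:
jog_arm:
  commands:
    - [0.2,0,0.0006,0.0004,0.02,0,0]
    - [0.2,0,0.0012,0.0007,0.04,0,0]
    - [0.2,0,0.0012,0.0007,0.04,0,0]
    - [0.2,0,0.0012,0.0007,0.04,0,0]

```text
time_s: 8.8
ee_pos: [0.5102, -0.1323, 0.0538]
tcp_rot: [[0.215, -0.927, -0.306], [-0.977, -0.204, -0.068], [0.001, 0.314, -0.949]]
wrist_force: [8.5, 1.5, -6.4]
width: 0.0292
```

```bash
python3 - <<'E'
from mp import *
mp()
E
```

```text
t 8.8 p [ 0.5102 -0.1323  0.0538] F [ 8.5  1.5 -6.4] w 0.0292
tilt 0.319 origin x 3.2 y 10.3 z 19.7 F panel xz -8.6 -6.4 M about tool x [ 2.6  -0.07 -0.06]
```

Emit:
jog_arm:
  commands:
    - [0.2,0,0.0004,0.0004,0.02,0,0]
    - [0.2,0,0.0004,0.0004,0.02,0,0]

```text
time_s: 9.0
ee_pos: [0.5097, -0.1325, 0.0536]
tcp_rot: [[0.215, -0.933, -0.287], [-0.977, -0.206, -0.064], [0.001, 0.294, -0.956]]
wrist_force: [8.9, 3.0, -8.0]
width: 0.0293
```

```bash
python3 - <<'E'
from mp import *
mp()
E
```

```text
t 9.0 p [ 0.5097 -0.1325  0.0536] F [ 8.9  3.  -8. ] w 0.0293
tilt 0.299 origin x 3.1 y 10.4 z 19.3 F panel xz -9.3 -8.0 M about tool x [ 2.72 -0.09 -0.04]
```

Emit:
jog_arm:
  commands:
    - [0.2,0,-0.0004,0.001,0,0,0]
    - [0.2,0,-0.0004,0.001,0,0,0]

```text
time_s: 9.2
ee_pos: [0.5097, -0.1326, 0.0528]
tcp_rot: [[0.215, -0.933, -0.288], [-0.977, -0.205, -0.064], [0.001, 0.296, -0.955]]
wrist_force: [6.0, 1.1, 1.3]
width: 0.0295
```

```bash
python3 - <<'E'
from mp import *
mp()
im,d=grab('scene','s4');chk('scene',world('scene',d),(-.0005,.036))
E
```

```text
t 9.2 p [ 0.5097 -0.1326  0.0528] F [6.  1.1 1.3] w 0.0295
tilt 0.300 origin x 3.1 y 10.5 z 18.5 F panel xz -6.1 1.3 M about tool x [ 1.66 -0.13 -0.02]
scene 424
end face x (-32): -29.414917318350575 slope x vs z 0.00499636332894083 y rng [-14.03758091  14.57893387]
top z (73): 72.38161264199601 117
```

Emit:
jog_arm:
  commands:
    - [0.6,0,0,0,0,0,0]
    - [0.6,0,0,0,0,0,0]
    - [0.6,0,0,0,0,0,0]
    - [0.6,0,0,0,0,0,0]

```text
time_s: 9.65
ee_pos: [0.5086, -0.1327, 0.052]
tcp_rot: [[0.215, -0.932, -0.292], [-0.977, -0.205, -0.064], [0.0, 0.299, -0.954]]
wrist_force: [0.1, 0.9, -0.6]
width: 0.0512
```

Emit:
jog_arm:
  commands:
    - [0.6,0,0,-0.015,0,0,0]
    - [0.6,0,0,-0.04,0,0,0]
    - [0.6,0,0,-0.08,0,0,0]
    - [0,0,0.02,-0.1,0,0,0]
    - [0,0,0.03,-0.1,0.1,0,0]
    - [0,0,0.03,-0.1,0.25,0,0]
    - [0,0,0.03,-0.1,0.296,0,0]
    - [0,0,0.03,-0.1,0.296,0,0]

```text
time_s: 10.45
ee_pos: [0.5091, -0.1332, 0.1579]
tcp_rot: [[0.214, -0.977, -0.005], [-0.977, -0.214, -0.003], [0.002, 0.005, -1.0]]
wrist_force: [-0.3, 0.2, -0.0]
width: -0.0001
```

```bash
cat > fit.py <<'E'
from mp import *
def fit(n,tag):
    im,d=grab(n,tag); w=world(n,d); x,y,z=topanel(w); x=x-OFF
    k=(abs(y-.0105)<.010)&(x>-.05)&(x<.045)&(z>.06)&(z<.13)
    # top face: upper envelope
    P=np.c_[x[k],z[k]]
    b=[]
    a=None
    if len(P)>20:
        rng=np.random.default_rng(0);best=0
        for _ in range(300):
            i,j=rng.choice(len(P),2,False)
            if abs(P[i,0]-P[j,0])<.015: continue
            m=(P[i,1]-P[j,1])/(P[i,0]-P[j,0]); c=P[i,1]-m*P[i,0]
            if abs(m)>.7: continue
            s=abs(P[:,1]-m*P[:,0]-c)<.003
            if s.sum()>best: best=s.sum();a=s
        m,c=np.polyfit(P[a,0],P[a,1],1)
        X=P[a,0]; print(n,'top tilt %.3f z at x=0 %.1f, x range %.1f..%.1f n %d'%(np.arctan(m),c*1e3,*(np.percentile(X,[1,99])*1e3),a.sum()))
    f=(abs(z-.07)<.012)&(x>-.05)&(x<.05)&(abs(y-.011)<.04)
    print('y range',np.percentile(y[f],[1,99])*1e3 if f.any() else None)
    return im
E
python3 - <<'E'
from fit import *
s=st()
im=fit('scene','s5'); im2=fit('top','t5')
a=cv2.resize(im[120:260,120:320,::-1],None,fx=3,fy=3); b=cv2.resize(im2[150:265,330:485,::-1],None,fx=2,fy=2)
c=np.zeros((600,620,3),np.uint8);c[:420,:600]=a;c[420:600,:310]=b[:180]
cv2.imwrite('pics/s5c.png',c)
E
```

```text
t 10.45 p [ 0.5091 -0.1332  0.1579] F [-0.3  0.2 -0. ] w -0.0001
scene top tilt 0.351 z at x=0 95.8, x range -49.4..8.8 n 358
y range [-3.93856169 25.91211497]
top top tilt 0.346 z at x=0 95.6, x range -49.8..9.8 n 87
y range [-4.09022468 24.96850201]
```

View pics/s5c.png

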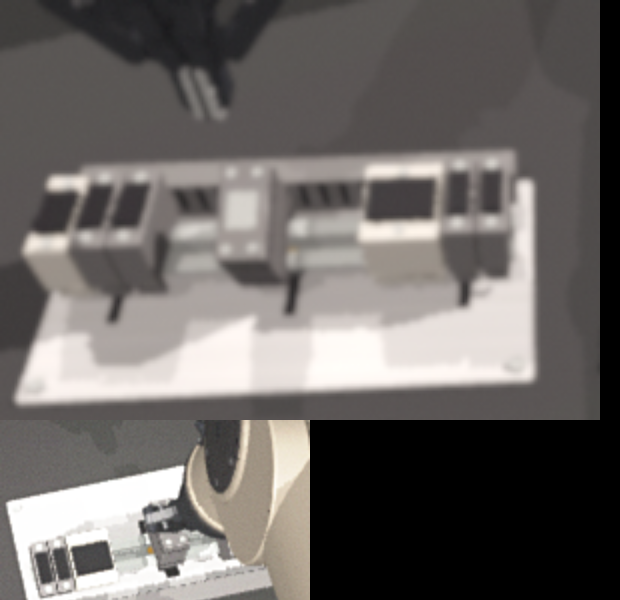

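The module has been let go and rests hooked at tilt 0.35 (crop px (245,215)), y about 10.7, centred in the gap. Next, push the +x end of the top with the shut fingers.

```bash
cat > push.py <<'E'
from fit import *
def org(t):
    zl=14.3+.7*(1-t/.35); c,s=np.cos(t),np.sin(t); return np.array([-20-(-20*c-zl*s)-.5, 10.7, 27-(-20*s+zl*c)])/1e3
def tgt(t,h=0,gx=.02): return tcp_for(org(t),t,(gx,.073+h)),Rt(HP,t)
E
python3 - <<'E'
from push import *
s=st();print('above',jog(*tgt(.35,.012)))
p,R=tgt(.35,.012)
for t in(.35,.30,.25,.2): print(t,jog(*tgt(t),p,R))
E
```

```text
t 10.55 p [ 0.5104 -0.1324  0.1573] F [0.5 0.2 0.3] w 0.0004
above [0.0002, 0.0012, 0.0502, -0.3426, -0.0004, -0.0007]
0.35 [-0.0, 0.0, 0.012, 0.0, 0.0, 0.0]
0.3 [0.0, 0.0029, 0.0142, 0.05, -0.0, 0.0]
0.25 [0.0, 0.0056, 0.0165, 0.1, -0.0, 0.0]
0.2 [-0.0, 0.0083, 0.0189, 0.15, 0.0, 0.0]
```

Emit:
jog_arm:
  commands:
    - [0,0,0.001,0,-0.1,0,0]
    - [0,0,0.001,0,-0.22,0,0]
    - [0,0,0.001,0,-0.343,0,0]
    - [0,0,0.001,0.02,-0.343,0,0]
    - [0,0,0.001,0.05,-0.343,0,0]
    - [0,0,0.001,0.05,-0.343,0,0]
    - [0,0,0.001,0.05,-0.343,0,0]

```text
time_s: 11.25
ee_pos: [0.509, -0.1321, 0.1064]
tcp_rot: [[0.216, -0.917, -0.337], [-0.976, -0.203, -0.074], [-0.001, 0.345, -0.939]]
wrist_force: [1.2, -0.2, 0.7]
width: -0.0
```

```bash
python3 - <<'E'
from push import *
s=st();print(s['tcp_rot'][2].round(3))
for t in(.35,.32,.28): print(t,jog(*tgt(t)))
E
```

```text
t 11.25 p [ 0.509  -0.1321  0.1064] F [ 1.2 -0.2  0.7] w -0.0
[-0.001  0.345 -0.939]
0.35 [0.0008, 0.0005, 0.0114, 0.0019, 0.0005, 0.0003]
0.32 [0.0008, 0.0022, 0.0127, 0.0319, 0.0005, 0.0003]
0.28 [0.0008, 0.0044, 0.0145, 0.0719, 0.0005, 0.0003]
```

Emit:
jog_arm:
  commands:
    - [0,0.001,0.001,0.006,0,0,0]
    - [0,0.001,0.001,0.01,0,0,0]
    - [0,0.001,0.0015,0.0122,0.015,0,0]
    - [0,0.001,0.0022,0.013,0.032,0,0]
    - [0,0.001,0.0022,0.013,0.032,0,0]

```text
time_s: 11.75
ee_pos: [0.5023, -0.1354, 0.0955]
tcp_rot: [[0.215, -0.928, -0.304], [-0.977, -0.204, -0.067], [0.001, 0.311, -0.95]]
wrist_force: [0.1, 0.3, 0.0]
width: 0.0001
```

```bash
python3 - <<'E'
from push import *
s=st();print(s['tcp_rot'][2].round(3))
for t in(.32,.28,.24): print(t,jog(*tgt(t)))
E
```

```text
t 11.75 p [ 0.5023 -0.1354  0.0955] F [0.1 0.3 0. ] w 0.0001
[ 0.001  0.311 -0.95 ]
0.32 [-0.0009, -0.0009, -0.0, -0.0036, -0.0003, -0.0012]
0.28 [-0.0009, 0.0015, 0.0017, 0.0364, -0.0003, -0.0012]
0.24 [-0.0009, 0.0037, 0.0035, 0.0764, -0.0004, -0.0012]
```

No contact yet. Continuing along the arc.

Emit:
jog_arm:
  commands:
    - [0,-0.0005,0.0005,0.001,0.018,0,0]
    - [0,-0.0005,0.0015,0.0018,0.036,0,0]
    - [0,-0.0005,0.0015,0.0018,0.036,0,0]

```text
time_s: 12.05
ee_pos: [0.5002, -0.1355, 0.0945]
tcp_rot: [[0.215, -0.939, -0.27], [-0.977, -0.206, -0.06], [0.001, 0.277, -0.961]]
wrist_force: [-1.6, -0.7, 7.3]
width: -0.0004
```

```bash
python3 - <<'E'
from push import *
s=st();print(s['tcp_rot'][2].round(3))
for t in(.24,.2,.15): print(t,jog(*tgt(t)))
E
```

```text
t 12.05 p [ 0.5002 -0.1355  0.0945] F [-1.6 -0.7  7.3] w -0.0004
[ 0.001  0.277 -0.961]
0.24 [-0.0006, 0.0022, 0.0019, 0.0407, -0.0006, -0.0014]
0.2 [-0.0006, 0.0044, 0.0037, 0.0807, -0.0006, -0.0014]
0.15 [-0.0006, 0.0071, 0.0061, 0.1307, -0.0007, -0.0014]
```

Emit:
jog_arm:
  commands:
    - [0,0,0.001,0.0011,0.02,0,0]
    - [0,0,0.0021,0.0022,0.04,0,0]
    - [0,0,0.0021,0.0022,0.04,0,0]

```text
time_s: 12.35
ee_pos: [0.4974, -0.1363, 0.0933]
tcp_rot: [[0.214, -0.949, -0.233], [-0.977, -0.208, -0.052], [0.001, 0.239, -0.971]]
wrist_force: [-3.9, -1.8, 14.7]
width: -0.0003
```

```bash
python3 - <<'E'
from push import *
s=st();print(s['tcp_rot'][2].round(3))
for t in(.24,.2,.15,.1): print(t,jog(*tgt(t)))
E
```

```text
t 12.35 p [ 0.4974 -0.1363  0.0933] F [-3.9 -1.8 14.7] w -0.0003
[ 0.001  0.239 -0.971]
0.24 [-0.0007, -0.0003, -0.0001, 0.0011, -0.0009, -0.0016]
0.2 [-0.0007, 0.002, 0.0016, 0.0411, -0.001, -0.0016]
0.15 [-0.0007, 0.0047, 0.0039, 0.0911, -0.001, -0.0016]
0.1 [-0.0007, 0.0074, 0.0063, 0.1411, -0.001, -0.0016]
```

```bash
python3 - <<'E'
from push import *
im=fit('scene','s6')
im2,d=grab('top','t6')
a=cv2.resize(im[150:230,170:250,::-1],None,fx=6,fy=6,interpolation=cv2.INTER_CUBIC)
cv2.imwrite('pics/s6c.png',a);st()
E
```

```text
scene top tilt 0.264 z at x=0 92.1, x range -45.0..12.4 n 272
y range [-3.94313133 26.06122128]
t 12.45 p [ 0.4975 -0.1362  0.0932] F [-5.6 -2.1 17.5] w -0.0002
```

View pics/s6c.png

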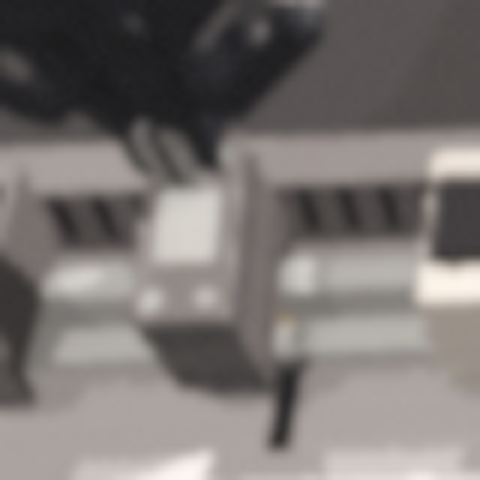

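The module has rocked from 0.35 to 0.26, with the fingers at the +x end of its top (crop px (180,165)). Continuing, a bit more toward +x to unload the drag.

Emit:
jog_arm:
  commands:
    - [0,0,0.002,0.001,0.02,0,0]
    - [0,0,0.0035,0.0018,0.04,0,0]
    - [0,0,0.0035,0.0018,0.04,0,0]

```text
time_s: 12.75
ee_pos: [0.4941, -0.1369, 0.0922]
tcp_rot: [[0.215, -0.957, -0.194], [-0.977, -0.21, -0.044], [0.001, 0.199, -0.98]]
wrist_force: [-1.7, 0.2, 10.5]
width: -0.0001
```

```bash
python3 - <<'E'
from push import *
s=st();print(s['tcp_rot'][2].round(3))
fit('scene','s7')
for t in(.15,.1): print(t,jog(*tgt(t)))
E
```

```text
t 12.75 p [ 0.4941 -0.1369  0.0922] F [-1.7  0.2 10.5] w -0.0001
[ 0.001  0.199 -0.98 ]
scene top tilt 0.227 z at x=0 90.8, x range -42.5..12.7 n 265
y range [-4.03097493 25.90821046]
0.15 [-0.0006, 0.0019, 0.002, 0.0507, -0.001, -0.0013]
0.1 [-0.0006, 0.0046, 0.0043, 0.1007, -0.001, -0.0013]
```

Good: 10.5 N and moving.

Emit:
jog_arm:
  commands:
    - [0,0,0.0017,0.0012,0.025,0,0]
    - [0,0,0.0034,0.0024,0.05,0,0]
    - [0,0,0.0034,0.0024,0.05,0,0]

```text
time_s: 13.1
ee_pos: [0.4899, -0.1376, 0.0898]
tcp_rot: [[0.215, -0.966, -0.147], [-0.977, -0.212, -0.033], [0.001, 0.151, -0.989]]
wrist_force: [-0.9, -0.4, -0.1]
width: -0.0002
```

```bash
python3 - <<'E'
from push import *
s=st();print(s['tcp_rot'][2].round(3))
fit('scene','s8')
for t in(.1,.05): print(t,jog(*tgt(t)))
E
```

```text
t 13.1 p [ 0.4899 -0.1376  0.0898] F [-0.9 -0.4 -0.1] w -0.0002
[ 0.001  0.151 -0.989]
scene top tilt -0.002 z at x=0 86.6, x range -28.9..32.3 n 189
y range [-3.92208888 25.21202544]
0.1 [-0.0003, 0.0013, 0.0011, 0.0519, -0.0003, -0.001]
0.05 [-0.0003, 0.004, 0.0035, 0.1019, -0.0003, -0.001]
```

Clicked: the top is flat (-0.002) and the force is gone. Now a last light seating push at x of about 10.

```bash
python3 - <<'E'
from push import *
p0=observe()
for h in(.01,.001): print(h,jog(*tgt(0,h,.010)))
E
```

```text
0.01 [-0.0003, -0.0018, -0.0055, 0.1519, -0.0004, -0.001]
0.001 [-0.0003, -0.0031, 0.0034, 0.1519, -0.0004, -0.001]
```

Emit:
jog_arm:
  commands:
    - [0,0,0,-0.006,0,0,0]
    - [0,0,-0.0018,-0.006,0.075,0,0]
    - [0,0,-0.0018,-0.0055,0.152,0,-0.001]
    - [0,0,-0.0025,-0.001,0.152,0,-0.001]
    - [0,0,-0.003,0.0024,0.152,0,-0.001]
    - [0,0,-0.003,0.0024,0.152,0,-0.001]

```text
time_s: 13.75
ee_pos: [0.4934, -0.1363, 0.0862]
tcp_rot: [[0.217, -0.976, -0.002], [-0.976, -0.217, 0.0], [-0.001, 0.002, -1.0]]
wrist_force: [0.3, -0.2, 0.0]
width: 0.0003
```

```bash
python3 - <<'E'
from push import *
s=st();print(s['tcp_rot'][2].round(3),jog(*tgt(0,0,.010)))
E
```

```text
t 13.75 p [ 0.4934 -0.1363  0.0862] F [ 0.3 -0.2  0. ] w 0.0003
[-0.001  0.002 -1.   ] [0.0001, 0.0008, 0.0012, 0.0019, 0.0005, 0.0009]
```

Emit:
jog_arm:
  commands:
    - [0,0,0,0.001,0,0,0]
    - [0,0,0,0.0018,0,0,0]
    - [0,0,0,0.0018,0,0,0]

```text
time_s: 14.05
ee_pos: [0.4935, -0.1363, 0.0851]
tcp_rot: [[0.217, -0.976, -0.0], [-0.976, -0.217, 0.0], [-0.0, 0.0, -1.0]]
wrist_force: [-0.5, 0.8, 6.0]
width: -0.0002
```

Emit:
jog_arm:
  commands:
    - [0,0,0,0.0006,0,0,0]
    - [0,0,0,0.0006,0,0,0]

```text
time_s: 14.25
ee_pos: [0.4936, -0.1363, 0.085]
tcp_rot: [[0.217, -0.976, 0.0], [-0.976, -0.217, -0.0], [0.0, -0.0, -1.0]]
wrist_force: [-3.8, 1.2, 17.2]
width: -0.0004
```

It is seated hard at 85.0 mm, exactly the nominal clipped height. Retreating and checking.

Emit:
jog_arm:
  commands:
    - [0,0,0,-0.02,0,0,0]
    - [0,0,0,-0.06,0,0,0]
    - [0,0,0,-0.11,0,0,0]
    - [0,0,0,-0.15,0,0,0]
    - [0,0,0.04,-0.15,0,0,0]
    - [0,0,0.04,-0.15,0,0,0]
    - [0,0,0.04,-0.15,0,0,0]

```text
time_s: 14.95
ee_pos: [0.4537, -0.1454, 0.2347]
tcp_rot: [[0.216, -0.976, 0.0], [-0.976, -0.216, -0.001], [0.001, -0.0, -1.0]]
wrist_force: [0.6, 0.7, -0.4]
width: 0.0002
```

```bash
python3 - <<'E'
from push import *
st();im=fit('scene','s9');im2=fit('top','t9')
a=cv2.resize(im[150:250,120:310,::-1],None,fx=4,fy=4,interpolation=cv2.INTER_CUBIC)
cv2.imwrite('pics/s9c.png',a)
E
```

```text
t 14.95 p [ 0.4537 -0.1454  0.2347] F [ 0.6  0.7 -0.4] w 0.0002
scene top tilt 0.010 z at x=0 85.4, x range -31.3..32.7 n 284
y range [-3.8318928  25.34873469]
top top tilt 0.010 z at x=0 85.0, x range -31.4..29.6 n 205
y range [-4.1042876 23.5571198]
```

View pics/s9c.png

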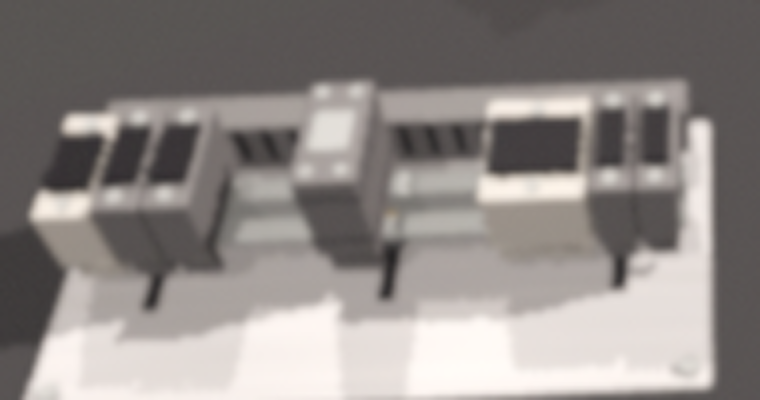

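The module sits flat and square on the rail at crop px (340,170), top at 85 mm and tilt about 0.01, with nothing else disturbed. Handing in.

```bash
python3 -c "from rig import close_job; print(close_job())"
```

```text
the job is handed in; nothing more can be done
None
```

The grey relay module is clipped on the rail's free stretch. I released it, retreated the arm clear of everything, and handed the job in at about 15 s.

- **Rail position:** the cameras put the rail's centre line about 12 mm off nominal, toward the robot. Contact with the lip agreed to within about 1 mm.
- **Hooking:** I hooked the lip at a tilt of 0.45 rad. It met the rail edge where expected, and a test lift was held back with about 21 N.
- **Clicking in:** after letting go, the module rested on its foot at 0.35 rad. I pushed the robot-side end of its top down with the shut fingers until it clicked. The highest reading was about 17.5 N, more than the 2–8 N given. I put this down to a sideways drag from the fingers, and it fell once I moved them toward the robot.
- **Seating:** a last push of about 17 N over the rail stopped firmly with the top at 85.0 mm, the nominal clipped height.

**Last checks:** both cameras put the top at 85.0–85.4 mm with a tilt of about 0.01 rad, which is within measuring noise. The module is close to the middle of the gap. The highest wrist force I read during contact with the rail was about 22 N, against the 35 N limit. I did not read the foot joint directly; the click is inferred from the force dropping to zero and the module lying flat. I did not look at the bystanders again outside the panel area after the module was picked up.

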